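# Start the last coach screw of a bench stop

### The arm

A 6-joint arm with a two-finger parallel gripper is mounted at the origin on a cart in front of the work surface, level with it; the furniture and walls round the work are solid. World frame = base frame: x ahead of the robot, y to its left, z up, the work surface at z = 0. Lengths are in m, angles in degrees, forces in N, time in s.
With the tool pointing down it reaches from about 0.25 to 0.725 m from the base axis. Payload 9.7 kg.
Tool frame: the origin (TCP) lies at the very end of the fingers, on their centre line; the grasp point (between the pads) lies 19 mm behind it; x points along the fingers, y is the direction in which the jaws open and shut, and the axes are right-handed (so a half turn about x gives the same grasp; the last joint's range is limited). The gripper opens to 85 mm and grips with 20 to 120 N. Pads are 22 mm wide; open, the fingers measure 114 mm over their backs; the gripper's body (76 mm by 85 mm) begins 54 mm behind the grasp point. The pads swing forward as they close: fully open they stand 13 mm farther back than shut.
Start: joints at [-72.651, 4.979, 10.078, 95.1, 0, 90], TCP at [0.164, -0.525, 0.231] pointing down, gripper open.
Joint ranges: [-179.16, 179.16], [-48.56, 103.87], [-65.8, 70.77], [-126.05, 130.52], [-82.76, 87.17], [-180, 180]. Speed limits (degrees/s): [127.2, 127.2, 147.25, 180, 180, 180].

### API

Orientations are given as [roll, pitch, yaw] about the fixed x, y, z axes, in that order (R = Rz(yaw) Ry(pitch) Rx(roll)).
In Python, from workcell import get_obs, cams, bot gives the robot as it stands.
- The arm moves only by the tool apply_moves, never from a script. Its argument "rows" is a list that holds one entry, the list of rows, each a list of 7 numbers: the shift along the tool's x, y, z in mm, then the turn, a rotation vector about the tool's x, y, z in rad, then the opening, from 0 (shut) to 1 (fully open). A call has 1 to 20 rows; each row is the pose to reach, as a shift and turn from the pose measured when the call began, along the tool's axes at that moment; what a row does not reach only later rows make up. A row lasts 1/10 s, in which the tool goes at most 50 mm and 8.59 degrees, less where a joint would pass 70% of its speed; a pose out of reach is approached as far as the arm can. A call with a gripper value outside its range is refused whole. The fingers move at their own pace and stop on an object; "newtons" is the grip in N (left out, the last holds). Time passes only in rows, so rows that repeat a pose let the fingers close. It gives the time, the measured TCP pose, the force and the opening at its end, in the units of the state.
- get_obs(): the state, without advancing time (a new reading comes with each control period).
- cams.camera(name): name is "side" or "top" or "wrist"; returns a dict with "pixels" (480x640x3 uint8, red, green, blue), "range_z" (480x640 float32, m along the optical axis (not along the pixel's ray), 0 where there is no reading), "fx", "fy", "cx", "cy" (pixels), "D" ([k1, k2, p1, p2, k3] as OpenCV has them; the pictures are not rectified), "eye" and "attitude" of the camera in the world. Camera axes: x right, y up, looking along -z (the intrinsics and any distortion apply to the point x, -y, -z); pixel columns grow to the right and rows downward; lengths in m; the calibration is good to about 2 mm. A picture is of the moment at which its call begins.
- bot.job_done(): hands the job in, once; it reports no verdict.
Trained networks look in a picture, given as the dict that the camera call returned (one of the last four; its "shot" number tells which), for a name from the list of things; names that differ only in an ending like _2 or _b are one class to them, and where a whole thing is asked for, a point or a joint stands for the part that bears it (a point fixed in the world has none). Each returns a list of dicts, best first, with "confidence" (0 to 1); they miss things now and then, are a little off and sometimes report something else, mostly with a low value. They report only what shows in the picture. A call takes as long as a camera call.
- cams.find_in(label, picture): "at" ([x, y, z] in m, in world coordinates, good to about 4 mm: the middle of the surface that is visible of it).
The state is a dict: "time": time; "q": joint angles; "qd": joint speeds; "joint_efforts": joint torques, N m; "ee_pos": TCP position; "tcp_rot": TCP orientation; "wrist_force": force on the tool from outside, world axes, zero at the start; "torque": the same for the moment, N m; "opening": finger opening in m.
Only numpy, scipy, OpenCV 4.12 (cv2) and the standard library are available. Lean on these libraries where they do the work, as an engineer would, in place of code of your own. Each camera call takes 0.05 s, during which the arm holds its last target.

### The job

The steel bench stop still needs its second screw: it stands loose in its pilot hole, so start it with the T-handle nut driver that fits its head. Set the socket fully over the head, push the screw down until its point meets the wood, then keep pressing down firmly (about 20 N, never over 30 N) while you turn it clockwise, so that the thread bites from the first part of a turn and goes 3 mm into the wood instead of spinning in place and reaming out the hole. Then lift the driver off and stand it back upright, right down in the hole of its own wooden block; use only the driver on the screw, and leave the smaller driver and the other things on the bench where they are.

Things in the scene. Friction and masses are not known exactly. Their poses are not given: they have to be found in the camera images.
- screw_head (a point): the coach screw to start, at the centre of the flat top of its head. Bright steel, 12 mm thick, standing about 40 mm out of the steel angle. Head: hexagon 19 mm across flats, 13 mm high, top chamfered 2 mm, on a round flange 25.6 mm across. z is up along the screw, x points to a corner of the hexagon (corners every 60 degrees). The stop's other screw is already home
- screw_depth (a joint): how far the screw has gone down since it was set in the hole, in m, 0 at the start. It stands loose in a tight pilot hole: it goes down only while pressed with at least about 13 N and stays where it is when let go. Its point meets the solid wood 0 to 12 mm down, which cannot be seen, only felt: from there it gives no more, unless it is turned
- screw_turn (a joint): turn of the screw in rad, 0 at the start, growing clockwise seen from above. Once its point is on the wood, pressed firmly and turned, it cuts in 5 mm a turn (0.8 mm per rad: 3 mm is 3.8 rad); turned with less push it spins without going deeper. It needs about 0.1 N m and stays where it is left
- big_driver: the T-handle nut driver that fits: the larger of two, 112 mm tall, about 0.26 kg, standing socket down in its block. Origin at the centre of the socket's mouth, z up the shaft. Round socket 31 mm across; hexagon opening 20.4 mm across flats, 12 mm deep, mouth flared 3 mm, corners along x and every 60 degrees. Fully on the screw its origin is 12 mm below the top of the head
- driver_handle (a point): the centre of the big driver's handle, 100 mm above the driver's origin, same axes: a black rounded bar lying crosswise on the 12 mm shaft, 100 mm long along x, 22 mm wide along y, 24 mm high. Grip it here, across its width
- big_block: pine block 72 x 72 mm, 44 mm high, fixed to the bench, with a hole 33.5 mm across, its mouth countersunk 4 mm, straight down its middle for the big driver, the floor of the hole 10 mm above the bench. Origin at the centre of its underside
- bench_stop: dark steel angle fixed to the bench, 170 mm long along its y, flange 55 mm wide (x) and 5 mm thick on the bench, upright leg 42 mm high along its -x edge, 28 mm before the origin. Origin at the middle of its underside. The screw to start stands at x = 4 mm, y = +55 mm; the one already home (head top 20 mm above the bench) at x = 4 mm, y = -55 mm
- small_driver: the smaller T-handle nut driver (12 mm socket, too small for the screw), 98 mm tall, handle 80 mm long, standing in its own smaller pine block 60 x 60 x 44 mm. Origin at the socket's mouth, z up. Leave it alone
- grease_tin: round green and white tin, 66 mm across, 26 mm high; origin under its centre. Bystander
- pencil: flat red carpenter pencil, 150 mm long along x; origin under its centre. Bystander
- tape_measure: dark pocket tape measure 80 x 72 x 34 mm; origin under its centre. Bystander
- spanner_17: combination spanner 183 mm long along x; origin under its centre. Bystander

How it is judged:
By the outcome, as a careful person would: the job done as asked, in the order asked, and still so for the second after the job is handed in, with the robot touching nothing.
It also fails if it takes over 72 s, if anything falls off the work surface, if the arm or the gripper's body presses on something with over 40 N, if the wrist force passes 120 N, or if a joint passes its speed limit or range.

## Working session

There is one attempt and no reset: what is moved stays moved. The work goes in short steps, Python scripts to look and compute and a tool call to move; the robot and the scene stay as the last step left them, time stands still between calls to the robot, and variables do not carry over. Pictures are saved under pics/ and viewed, and the job is handed in when it is done.

Besides the shell and the picture viewer there is one more tool, called after "Call:" by a JSON object that holds its "api" and its "payload". apply_moves: Moves the arm, as the interface text tells. Its arguments: {"type":"object","properties":{"rows":{"type":"array"},"newtons":{"type":"number"}},"required":["rows"]}

```bash
ls; mkdir -p pics; cat > h.py <<'E'
import numpy as np, cv2
from workcell import get_obs, cams, bot
def save(p,n,crop=None,s=1):
    im=p["pixels"][:,:,::-1]
    if crop: im=im[crop[1]:crop[3],crop[0]:crop[2]]
    im=cv2.resize(im,None,fx=s,fy=s,interpolation=cv2.INTER_CUBIC)
    cv2.imwrite("pics/%s.png"%n,im)
E
python3 - <<'E'
from h import *
print(get_obs())
for c in ("top","side","wrist"):
    p=cams.camera(c); save(p,c+"0")
    print(c,p["fx"],p["fy"],p["cx"],p["cy"],p["D"],p["eye"],p["attitude"])
    if c!="wrist":
        for l in ("screw_head","big_driver","driver_handle","big_block","bench_stop","small_driver"):
            print(l,[(np.round(d["at"],4).tolist(),round(d["confidence"],2)) for d in cams.find_in(l,p)])
print(get_obs()["time"])
E
```

```text
pics
{'time': 0.0, 'q': array([-7.26518193e+01,  5.01314020e+00,  1.00321781e+01,  9.50979250e+01,
       -1.11738123e-03,  9.00007680e+01]), 'qd': array([0.02996513, 0.03053951, 0.01564867, 0.01372997, 0.01112036,
       0.01965649]), 'joint_efforts': array([ 4.10454841e-04, -5.20387352e+01,  4.64803720e+01,  1.61914795e-02,
        8.82533777e-05, -4.31924150e-06]), 'ee_pos': array([ 0.16392427, -0.52476428,  0.2305431 ]), 'tcp_rot': array([-89.18773213,  89.92110495, 108.15968138]), 'wrist_force': array([ 0.00951326, -0.15279021,  0.83118727]), 'torque': array([ 0.0210988 ,  0.02259722, -0.01394004]), 'opening': 0.08566910250269512}
top 468.5438452351264 468.5438452351264 319.9204196425701 230.1567166466389 [-0.05148055  0.          0.          0.          0.        ] [ 0.39196305 -0.17652049  0.93728747] [  7.59324043  -0.44766968 -90.34892788]
screw_head [([0.6273, -0.0666, 0.0549], 0.72), ([0.3953, -0.3278, 0.117], 0.46)]
big_driver [([0.3951, -0.3304, 0.1226], 0.94)]
driver_handle [([0.3952, -0.3282, 0.1206], 0.58)]
big_block [([0.392, -0.322, 0.0422], 0.92), ([0.361, -0.1438,
[... 223 characters left out ...]
.41341762 0.18670075 0.83519769] [  26.92760429    0.2922238  -165.79260191]
screw_head [([0.5977, -0.1879, 0.0258], 0.59), ([0.6289, -0.0661, 0.0539], 0.52), ([0.3904, -0.3068, 0.0474], 0.24)]
big_driver [([0.3923, -0.3219, 0.1224], 0.82)]
driver_handle [([0.3934, -0.3255, 0.1214], 0.69)]
big_block [([0.3885, -0.3076, 0.0475], 0.76)]
bench_stop [([0.5771, -0.0788, 0.0071], 0.76), ([0.5979, -0.1893, 0.0252], 0.26)]
small_driver [([0.5567, -0.286, 0.1026], 0.6)]
wrist 380.71572967819014 380.71572967819014 316.7395632135314 237.3288976187071 [-0.04601853  0.          0.          0.          0.        ] [ 0.23864706 -0.50160837  0.37430024] [-1.81029390e+01  1.09391162e-02 -7.26598243e+01]
0.75
```

View pics/top0.png

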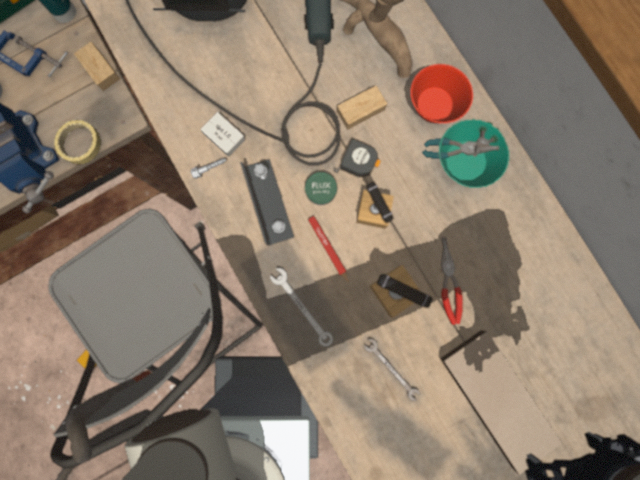

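View pics/side0.png

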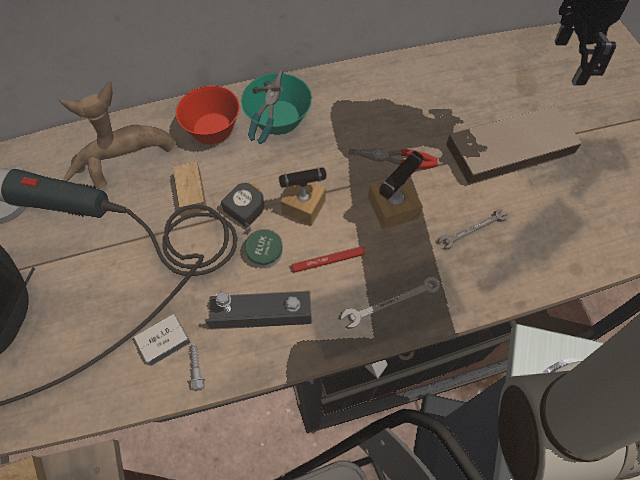

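View pics/wrist0.png

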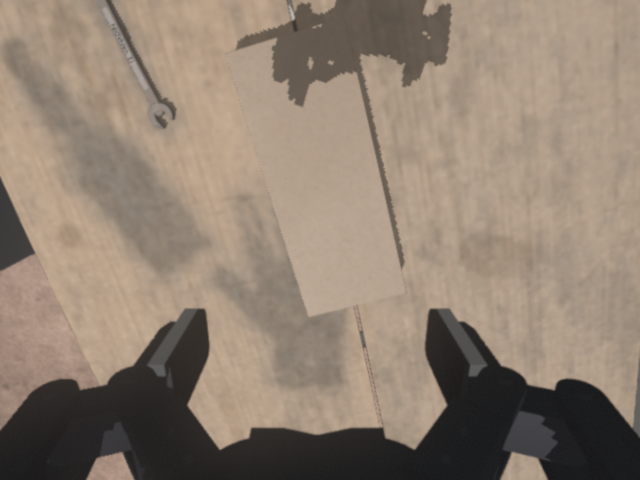

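```bash
cat >> h.py <<'E'
from scipy.spatial.transform import Rotation as Rot
def Rm(a): return Rot.from_euler('xyz',a,degrees=True).as_matrix()
def cloud(p):
    v,u=np.mgrid[0:480,0:640].astype(np.float32)
    K=np.array([[p["fx"],0,p["cx"]],[0,p["fy"],p["cy"]],[0,0,1]])
    n=cv2.undistortPoints(np.stack([u.ravel(),v.ravel()],1)[:,None].astype(np.float64),K,np.array(p["D"]))[:,0]
    z=p["range_z"].ravel().astype(float)
    c=np.stack([n[:,0]*z,-n[:,1]*z,-z],1)
    w=c@Rm(p["attitude"]).T+np.array(p["eye"])
    w[z==0]=np.nan
    return w.reshape(480,640,3)
def near(w,c,r,z0,z1):
    q=w.reshape(-1,3); q=q[~np.isnan(q[:,0])]
    return q[(np.hypot(q[:,0]-c[0],q[:,1]-c[1])<r)&(q[:,2]>z0)&(q[:,2]<z1)]
def project(p,P):
    R=Rm(p["attitude"]); c=(np.atleast_2d(P)-p["eye"])@R
    K=np.array([[p["fx"],0,p["cx"]],[0,p["fy"],p["cy"]],[0,0,1]])
    c=c*[1,-1,-1]
    return cv2.projectPoints(c.reshape(-1,1,3),np.zeros(3),np.zeros(3),K,np.array(p["D"]))[0][:,0]
E
python3 - <<'E'
from h import *
for c in ("top","side"):
    p=cams.camera(c); w=cloud(p)
    np.savez("%s.npz"%c,w=w)
    q=near(w,(.395,-.33),.07,.095,.14)
    r=cv2.minAreaRect((q[:,:2]*1000).astype(np.float32)); 
    print(c,"handle",len(q),r,np.percentile(q[:,2],[5,50,95]), q.mean(0))
    e=np.linalg.svd(q[:,:2]-q[:,:2].mean(0),full_matrices=False)[2][0];print(e,np.degrees(np.arctan2(e[1],e[0])))
    q=near(w,(.395,-.33),.08,.03,.055);print("block",len(q),cv2.minAreaRect((q[:,:2]*1000).astype(np.float32)),np.median(q[:,2]))
    for s in ((.628,-.066),(.598,-.189)):
        q=near(w,s,.02,.012,.08); print("screw",len(q),np.percentile(q[:,2],[5,50,90,98])); 
        t=q[q[:,2]>np.percentile(q[:,2],95)-.006]; print(t[:,:2].mean(0),(t[:,:2].min(0)+t[:,:2].max(0))/2,np.ptp(t[:,:2],axis=0),np.median(t[:,2]))
E
```

```text
top handle 750 ((394.75750732421875, -329.8227233886719), (99.52315521240234, 23.006837844848633), 65.45732116699219) [0.11640221 0.12226726 0.12490763] [ 0.394442   -0.32879999  0.12162501]
[0.42032315 0.90737448] 65.14500878237772
block 897 ((394.6857604980469, -330.1402893066406), (71.09117126464844, 73.63180541992188), 33.27962112426758) 0.044695939257349826
screw 129 [0.04508395 0.05799142 0.06133467 0.06229238]
[ 0.62847683 -0.0690655 ] [ 0.6287371  -0.06928838] [0.02064844 0.01949678] 0.05934576362525057
screw 306 [0.02320094 0.02602975 0.02786801 0.02901782]
[ 0.59807725 -0.1889359 ] [ 0.59797974 -0.18903176] [0.03778718 0.03976586] 0.02606064579620815
side handle 830 ((396.25201416015625, -329.0681457519531), (102.42057037353516, 22.791629791259766), 63.95861053466797) [0.10598424 0.12080495 0.12349473] [ 0.39722387 -0.32268841  0.11880649]
[0.44268932 0.89667506] 63.724403437427775
block 1202 ((396.1441345214844, -328.7540283203125), (74.89998626708984, 74.82101440429688), 33.09401321411133) 0.04311518454201829
screw 216 [0.0188112  0.05710897 0.06021513 0.06125524]
[ 0.63038687 -0.06634011] [ 0.63106229 -0.06681324] [0.02124008 0.02001102] 0.05868921918089132
screw 369 [0.02326512 0.02558695 0.02734165 0.02854088]
[ 0.59790639 -0.18901926] [ 0.59791898 -0.18884335] [0.03936784 0.03897142] 0.02558695028671365
```

```bash
python3 - <<'E'
from h import *
o=get_obs(); R=Rm(o["tcp_rot"]); print(o["time"],np.round(R,3))
p=cams.camera("wrist")
print("cam in tool",R.T@(np.array(p["eye"])-o["ee_pos"]), "look in tool",R.T@(-Rm(p["attitude"])[:,2]),"camx",R.T@Rm(p["attitude"])[:,0])
E
```

```text
0.85 [[-0.     0.298 -0.955]
 [ 0.    -0.955 -0.298]
 [-1.    -0.     0.   ]]
cam in tool [-1.43011304e-01 -4.07134351e-05 -7.82026140e-02] look in tool [ 9.50503918e-01 -2.21876049e-04  3.10712491e-01] camx [1.89661180e-04 9.99999973e-01 1.33893389e-04]
```

Call:
{"api": "apply_moves", "payload": {"rows": [[[0,-60,-116,-0.4,0,0,1],[0,-119,-232,-0.8,0,0,1],[0,-179,-348,-1.2,0,0,1],[0,-238,-464,-1.6,0,0,1],[0,-298,-580,-2.0,0,0,1],[0,-298,-580,-2.0,0,0,1],[0,-298,-580,-2.0,0,0,1],[0,-298,-580,-2.0,0,0,1],[0,-298,-580,-2.0,0,0,1],[0,-298,-580,-2.0,0,0,1],[0,-298,-580,-2.0,0,0,1],[0,-298,-580,-2.0,0,0,1],[0,-298,-580,-2.0,0,0,1],[0,-298,-580,-2.0,0,0,1],[0,-298,-580,-2.0,0,0,1]]]}}

```text
time: 2.4
ee_pos: [0.6294, -0.0663, 0.2301]
tcp_rot: [-136.8, 89.9, 175.3]
wrist_force: [0.6, -0.0, -0.1]
opening: 0.0854
```

```bash
cat >> h.py <<'E'
def goal(pos,yaw):
    o=get_obs(); R=Rm(o["tcp_rot"]); a=np.radians(yaw)
    y=np.array([np.cos(a),np.sin(a),0]); x=np.array([0,0,-1.]); G=np.stack([x,y,np.cross(x,y)],1)
    print("t",o["time"],"q",np.round(o["q"],1),"yaw",np.degrees(np.arctan2(R[1,1],R[0,1])),"F",np.round(o["wrist_force"],2))
    print("shift mm",np.round(1000*R.T@(np.array(pos)-o["ee_pos"]),1),"rot",np.round(Rot.from_matrix(R.T@G).as_rotvec(),4))
E
python3 - <<'E'
from h import *
goal((.629,-.068,.125),155)
E
```

```text
t 2.4 q [-6.  17.  23.8 96.9 -0.  41.9] yaw 42.10278910206079 F [ 0.6  -0.   -0.11]
shift mm [105.1  -1.4   1.1] rot [-1.9704e+00 -1.9000e-03 -4.0000e-04]
```

Call:
{"api": "apply_moves", "payload": {"rows": [[[50,-1,1,-0.3,0,0,1],[80,-1,1,-0.6,0,0,1],[105,-1,1,-0.9,0,0,1],[105,-1,1,-1.2,0,0,1],[105,-1,1,-1.5,0,0,1],[105,-1,1,-1.8,0,0,1],[105,-1,1,-1.97,0,0,1],[105,-1,1,-1.97,0,0,1],[105,-1,1,-1.97,0,0,1],[105,-1,1,-1.97,0,0,1],[105,-1,1,-1.97,0,0,1],[105,-1,1,-1.97,0,0,1],[105,-1,1,-1.97,0,0,1],[105,-1,1,-1.97,0,0,1],[105,-1,1,-1.97,0,0,1]]]}}

```text
time: 3.9
ee_pos: [0.6288, -0.0684, 0.1256]
tcp_rot: [118.5, 89.9, -176.8]
wrist_force: [0.6, -0.3, 0.2]
opening: 0.0852
```

```bash
python3 - <<'E'
from h import *
p=cams.camera("wrist"); save(p,"w1"); np.savez("w1.npz",**{k:np.array(v) for k,v in p.items()})
goal((.629,-.068,.125),155)
print([(d["at"],d["confidence"]) for d in cams.find_in("screw_head",p)])
u=project(p,[[.629,-.068,.058]])[0]; print(u)
x,y=int(u[0]),int(u[1]); save(p,"w1c",(max(x-60,0),max(y-60,0),x+60,y+60),5)
E
```

```text
t 3.95 q [ -6.2  15.6  10.6  85.   -0.  -70.9] yaw 154.67307354381722 F [-0.16 -0.37 -0.67]
shift mm [0.5 0.  0.3] rot [-0.0057 -0.0005 -0.0011]
[([0.6203, -0.0689, 0.0536], 0.59)]
[314.65791064 257.0647189 ]
```

View pics/w1.png

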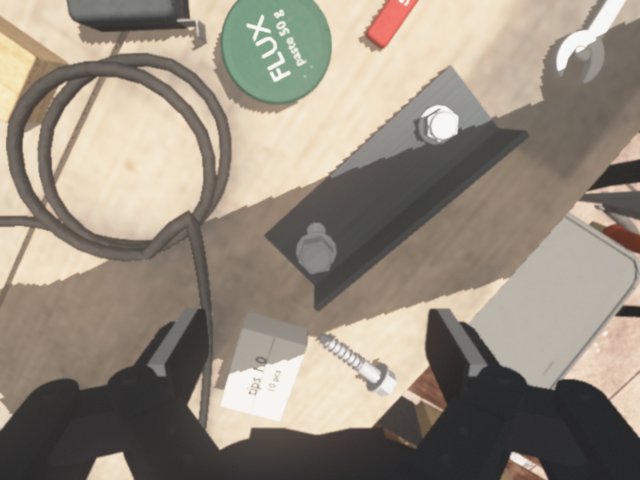

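View pics/w1c.png

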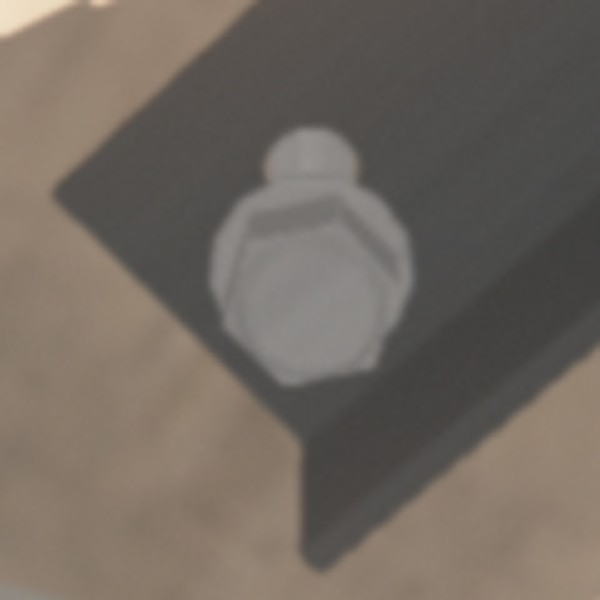

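```bash
cat > ov.py <<'E'
from h import *
import sys
def overlay(f,x,y,zt,ang,name,rad=60,s=5):
    d=np.load(f); p={k:d[k] for k in d.files}; p={k:(float(v) if v.ndim==0 else v) for k,v in p.items()}
    u=project(p,[[x,y,zt]])[0]; cx,cy=int(u[0]),int(u[1])
    im=p["pixels"][:,:,::-1][cy-rad:cy+rad,cx-rad:cx+rad]
    im=np.clip((im.astype(float)-50)*2.2,0,255).astype(np.uint8)
    im=cv2.resize(im,None,fx=s,fy=s,interpolation=cv2.INTER_CUBIC); raw=im.copy()
    def poly(P,c):
        q=(project(p,P)-[cx-rad-0.5,cy-rad-.5])*s
        cv2.polylines(im,[np.round(q).astype(np.int32)],True,c,1)
    a=np.radians(ang+60*np.arange(6)); r=.019/np.sqrt(3)
    H=lambda z:np.stack([x+r*np.cos(a),y+r*np.sin(a),0*a+z],1)
    poly(H(zt-.002),(0,0,255)); poly(H(zt-.013),(255,0,0))
    t=np.linspace(0,2*np.pi,60); poly(np.stack([x+.0128*np.cos(t),y+.0128*np.sin(t),0*t+zt-.013],1),(0,255,0))
    cv2.imwrite("pics/%s.png"%name,np.hstack([raw[100:-100,100:-100],im[100:-100,100:-100]]))
E
python3 - <<'E'
from ov import *
overlay("w1.npz",.629,-.068,.058,5,"o1")
E
```

```text
(no output)
```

View pics/o1.png

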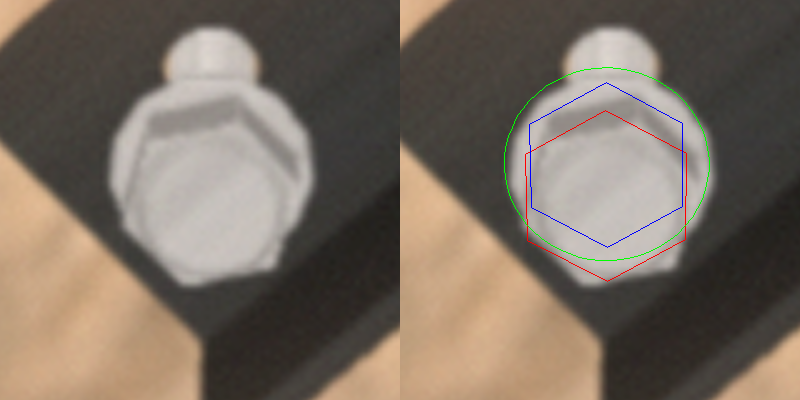

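```bash
cat > fit.py <<'E'
from ov import *
from scipy.optimize import least_squares
d=np.load("w1.npz"); p={k:(float(d[k]) if d[k].ndim==0 else d[k]) for k in d.files}
u=project(p,[[.629,-.068,.058]])[0]; c0=np.array([int(u[0])-60-.5,int(u[1])-60-.5])
def px(a): return (np.array(a)+100.)/5+c0
top=px([(190,284),(275,267),(125,230)]); base=px([(238,100)]) ; fl=px([(110,170),(314,170)])
def model(v,k,z):
    a=np.radians(v[3]+60*np.array(k)); r=.019/np.sqrt(3)
    return project(p,np.stack([v[0]+r*np.cos(a),v[1]+r*np.sin(a),0*a+z],1))
def res(v):
    e=[]
    for P,z in ((top,v[2]-.002),(base,v[2]-.013)):
        M=model(v,range(6),z)
        for q in P: e.append((M-q)[np.argmin(((M-q)**2).sum(1))])
    t=np.linspace(0,2*np.pi,180); C=project(p,np.stack([v[0]+.0128*np.cos(t),v[1]+.0128*np.sin(t),0*t+v[2]-.013],1))
    e.append([C[:,0].min()-fl[0,0],C[:,0].max()-fl[1,0]])
    return np.ravel(e)
best=None
for a in range(-25,36,6):
    s=least_squares(res,[.629,-.068,.06,a],x_scale=[.001,.001,.001,3])
    if best is None or s.cost<best.cost: best=s
print(best.x,best.cost,best.fun.round(2))
v=best.x; overlay("w1.npz",*v,"o2")
E
python3 fit.py
```

```text
[  0.62960909  -0.06477127   0.05345092 -11.13473598] 0.6117236409607761 [-0.24  0.67 -0.04  0.05  0.23 -0.33 -0.29 -0.4   0.53 -0.18]
```

View pics/o2.png

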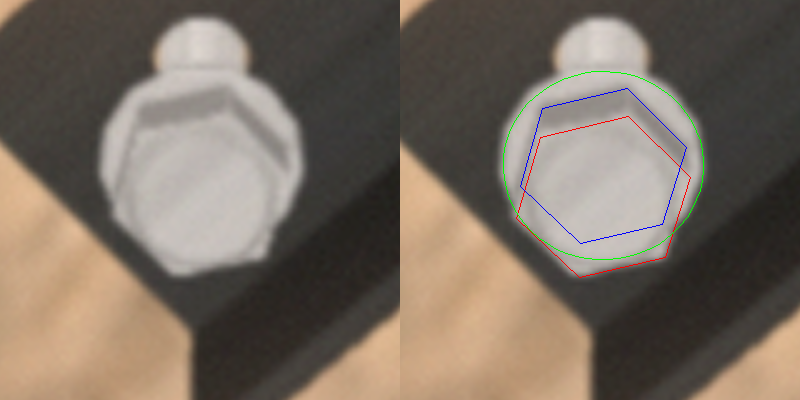

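```bash
cat >> fit.py <<'E'
print("---")
for z in (.054,.056,.058,.060):
    s=least_squares(lambda w:res([w[0],w[1],z,w[2]]),[.629,-.066,-11],x_scale=[.001,.001,3]); print(z,s.x,s.cost)
w=cloud(p)
q=near(w,(.6295,-.066),.007,.05,.07); print("head wrist depth",len(q),np.median(q,axis=0))
for c in ("top","side"):
    W=np.load(c+".npz")["w"]; q=near(W,(.6295,-.067),.007,.05,.07); print(c,len(q),np.median(q,axis=0),"bench",np.median(near(W,(.56,-.0),.03,-.02,.02)[:,2]))
print("bench wrist",np.median(near(w,(.56,.0),.04,-.02,.02)[:,2]), np.median(near(w,(.64,-.1),.006,-.02,.02)[:,2]),np.median(near(w,(.56,-.10),.02,-.02,.02)[:,2]))
E
python3 fit.py
```

```text
[  0.62960909  -0.06477127   0.05345092 -11.13473598] 0.6117236409607761 [-0.24  0.67 -0.04  0.05  0.23 -0.33 -0.29 -0.4   0.53 -0.18]
---
0.054 [  0.62951475  -0.06496618 -11.13764211] 0.6183344057700688
0.056 [  0.62917113  -0.06567611 -11.14837533] 0.7567991436198055
0.058 [  0.6288275   -0.06638601 -11.15934328] 1.0822607187634428
0.06 [  0.62848387  -0.06709587 -11.17055144] 1.605068026512932
head wrist depth 401 [ 0.62931948 -0.06623226  0.05977271]
top 40 [ 0.62957047 -0.06757028  0.06022696] bench -0.0007207528122024076
side 56 [ 0.62908716 -0.06676423  0.05944851] bench -0.0014874908205270154
bench wrist -0.001007337185931434 -0.000937959112121578 0.005234729976853925
```

```bash
python3 - <<'E'
from h import *
goal((.395,-.329,.21),154.5)
E
```

```text
t 4.0 q [ -6.2  15.6  10.6  85.   -0.  -70.9] yaw 154.71778102783716 F [ 0.81  0.89 -0.56]
shift mm [ -84.3  100.2 -335.9] rot [ 0.0038 -0.0005 -0.0012]
```

Call:
{"api": "apply_moves", "payload": {"rows": [[[-50,0,0,0,0,0,1],[-84,12,-40,0,0,0,1],[-84,25,-85,0,0,0,1],[-84,38,-130,0,0,0,1],[-84,51,-175,0,0,0,1],[-84,64,-220,0,0,0,1],[-84,78,-265,0,0,0,1],[-84,90,-305,0,0,0,1],[-84,100,-336,0,0,0,1],[-84,100,-336,0,0,0,1],[-84,100,-336,0,0,0,1]]]}}

```text
time: 5.1
ee_pos: [0.3947, -0.3296, 0.2099]
tcp_rot: [115.0, 89.9, 179.5]
wrist_force: [-0.1, 0.5, 0.6]
opening: 0.0853
```

```bash
python3 - <<'E'
from h import *
p=cams.camera("wrist"); save(p,"w2")
goal((.395,-.329,.091),154.5)
w=cloud(p)
q=near(w,(.395,-.329),.07,.112,.14)
print("handle",len(q),cv2.minAreaRect((q[:,:2]*1000).astype(np.float32)),np.percentile(q[:,2],[5,50,95]),q.mean(0))
e=np.linalg.svd(q[:,:2]-q[:,:2].mean(0),full_matrices=False)[2][0];print(np.degrees(np.arctan2(e[1],e[0])))
q=near(w,(.395,-.329),.08,.036,.052);print("block",len(q),cv2.minAreaRect((q[:,:2]*1000).astype(np.float32)),np.median(q[:,2]))
E
```

```text
t 5.15 q [ -39.8   -0.3    2.3   92.6   -0.  -104.4] yaw 154.5912483862563 F [ 0.96 -0.11 -0.28]
shift mm [1.188e+02 2.000e-01 1.000e-01] rot [ 0.0016 -0.0004 -0.0009]
handle 4908 ((393.56805419921875, -330.5699157714844), (98.82666778564453, 22.897342681884766), 63.8603630065918) [0.11839139 0.12187363 0.12318614] [ 0.39181826 -0.33420866  0.12154551]
63.884094659322905
block 3948 ((393.81707763671875, -329.75238037109375), (72.45882415771484, 72.4222412109375), 33.200218200683594) 0.04439950131856302
```

View pics/w2.png

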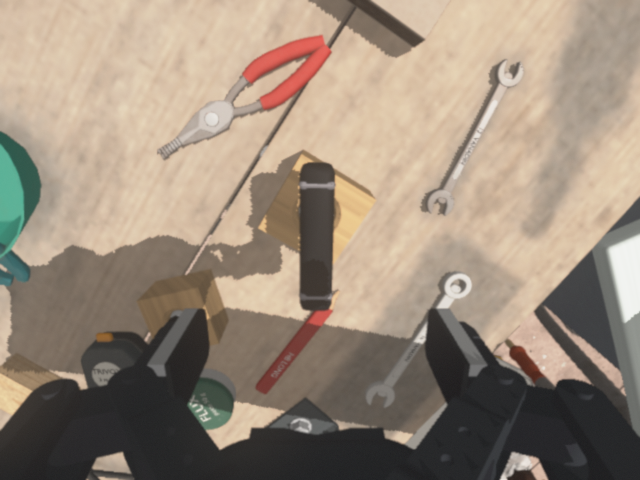

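Call:
{"api": "apply_moves", "payload": {"rows": [[[45,0,0,0.005,0,0,1],[90,0,0,0.005,0,0,1],[119,0,0,0.005,0,0,1],[119,0,0,0.005,0,0,1],[119,0,0,0.005,0,0,1],[119,0,0,0.005,0,0,0],[119,0,0,0.005,0,0,0],[119,0,0,0.005,0,0,0],[119,0,0,0.005,0,0,0],[119,0,0,0.005,0,0,0],[119,0,0,0.005,0,0,0],[119,0,0,0.005,0,0,0],[119,0,0,0.005,0,0,0],[119,0,0,0.005,0,0,0]]], "newtons": 100}}

```text
time: 6.55
ee_pos: [0.3954, -0.3294, 0.0916]
tcp_rot: [-157.7, 90.0, -93.4]
wrist_force: [0.4, 0.4, 6.1]
opening: 0.021
```

```bash
python3 - <<'E'
from h import *
p=cams.camera("wrist"); save(p,"w3"); goal((.395,-.33,.141),154)
o=get_obs(); print(o["opening"],o["torque"])
E
```

```text
t 6.6 q [ -39.8   -0.3  -10.8   79.5   -0.  -104.1] yaw 154.30146722964076 F [ 0.35 -0.06  6.53]
shift mm [-49.4   0.   -0.8] rot [ 0.0053 -0.0006  0.0003]
0.02083728281366826 [ 0.06281538  0.08618053 -0.02573816]
```

View pics/w3.png

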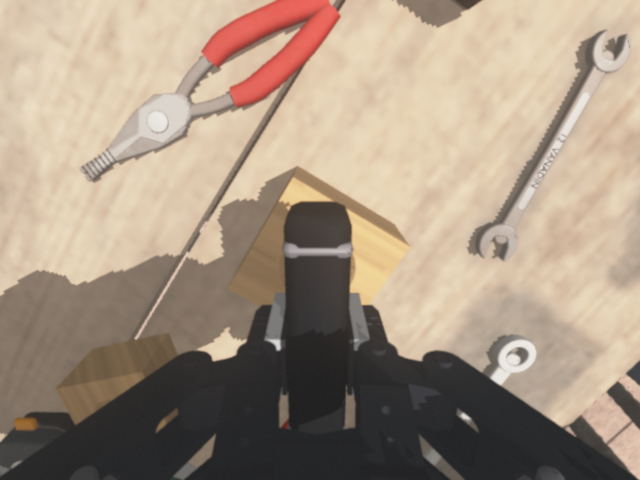

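Call:
{"api": "apply_moves", "payload": {"rows": [[[-15,0,0,0,0,0,0],[-35,0,0,0,0,0,0],[-70,0,0,0,0,0,0],[-115,0,0,0,0,0,0],[-120,0,0,0,0,0,0],[-120,0,0,0,0,0,0]]]}}

```text
time: 7.2
ee_pos: [0.3958, -0.3297, 0.2131]
tcp_rot: [-115.2, 89.8, -50.9]
wrist_force: [-0.7, 0.7, -3.3]
opening: 0.0207
```

```bash
python3 - <<'E'
from h import *
for c in ("top","side"):
    p=cams.camera(c); save(p,c+"1"); w=cloud(p)
    o=get_obs()
    q=near(w,o["ee_pos"],.1,.06,.2);print(c,len(q))
    np.savez(c+"1.npz",w=w)
# hex: 64.3 -> -11+60k
o=get_obs(); print(o["wrist_force"],o["opening"],o["torque"]);goal((.6288,-.067,.20),139)
E
```

```text
top 64
side 441
[ 0.70558107  0.29494885 -3.68759983] 0.020332182883793685 [ 0.03375309  0.01944631 -0.02378046]
t 7.3 q [ -39.8   -0.3    2.3   92.7   -0.  -104.1] yaw 154.29574564783906 F [ 0.71  0.29 -3.69]
shift mm [ 10.2 -97.  337.5] rot [ 0.267  -0.0004 -0.0015]
```

View pics/side1.png

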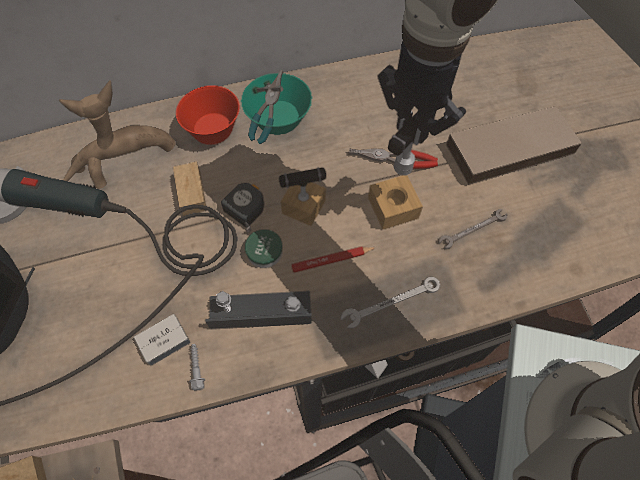

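Call:
{"api": "apply_moves", "payload": {"rows": [[[0,-13,45,-0.1,0,0,0],[0,-26,90,-0.2,0,0,0],[0,-39,135,-0.3,0,0,0],[0,-52,180,-0.4,0,0,0],[0,-65,225,-0.5,0,0,0],[0,-78,270,-0.6,0,0,0],[5,-90,310,-0.7,0,0,0],[20,-97,337,-0.78,0,0,0],[45,-97,337,-0.78,0,0,0],[55,-97,337,-0.78,0,0,0],[55,-97,337,-0.78,0,0,0],[55,-97,337,-0.78,0,0,0]]]}}

```text
time: 8.5
ee_pos: [0.628, -0.068, 0.1555]
tcp_rot: [56.1, 89.9, 165.1]
wrist_force: [0.0, 0.3, -3.0]
opening: 0.0207
```

```bash
python3 - <<'E'
from h import *
goal((.6288,-.067,.145),199)
for c in ("top","side","wrist"):
    p=cams.camera(c); save(p,c+"2"); np.savez(c+"2.npz",**{k:np.array(v) for k,v in p.items()})
    u=project(p,[[.6288,-.067,.08]])[0]; x,y=int(u[0]),int(u[1]);print(c,u)
    save(p,c+"2c",(max(x-60,0),max(y-60,0),x+60,y+60),5)
E
```

```text
t 8.5 q [  -6.2   15.6   13.8   88.3    0.  -115.1] yaw -161.07368918804193 F [ 0.05  0.29 -3.04]
shift mm [10.5 -1.1  0.7] rot [-0.0013  0.0011 -0.0016]
top [257.40136187 165.89707274]
side [220.9422162  291.91052405]
wrist [313.53195847 250.92744694]
```

View pics/side2c.png

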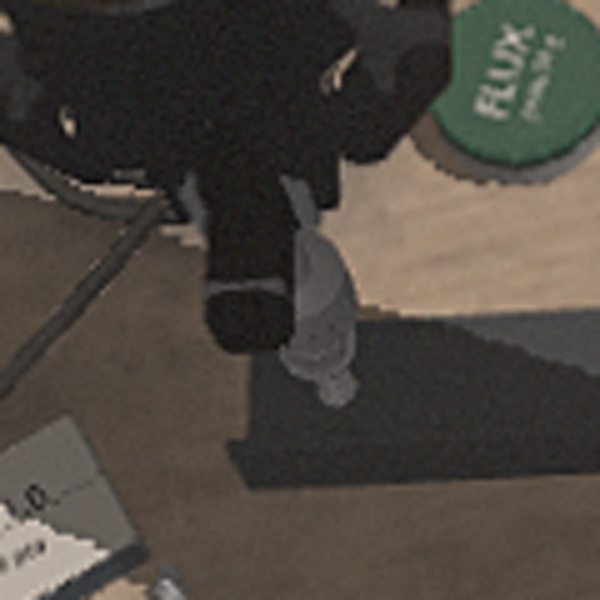

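View pics/wrist2.png

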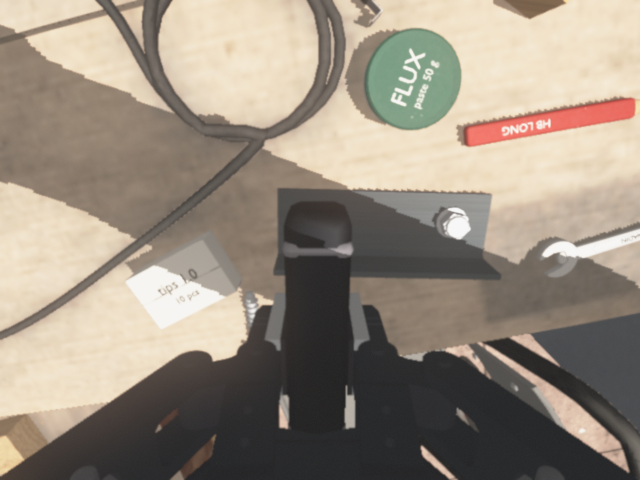

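View pics/top2.png

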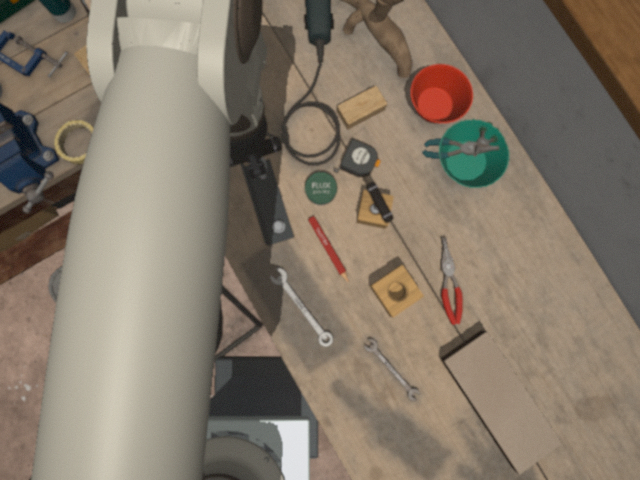

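```bash
cat > ov2.py <<'E'
from h import *
import sys
def ov2(f,name,dx,dy,zm,sx,sy,sz,rad=40,s=9,c=(.63,-.067,.06),cl=35):
    d=np.load(f); p={k:(float(d[k]) if d[k].ndim==0 else d[k]) for k in d.files}
    u=project(p,[c])[0]; cx,cy=int(u[0]),int(u[1])
    im=p["pixels"][:,:,::-1][cy-rad:cy+rad,cx-rad:cx+rad]
    im=np.clip((im.astype(float)-cl)*3,0,255).astype(np.uint8)
    im=cv2.resize(im,None,fx=s,fy=s,interpolation=cv2.INTER_CUBIC); raw=im.copy()
    t=np.linspace(0,2*np.pi,80)
    def circ(x,y,z,r,col):
        q=(project(p,np.stack([x+r*np.cos(t),y+r*np.sin(t),0*t+z],1))-[cx-rad-.5,cy-rad-.5])*s
        cv2.polylines(im,[np.round(q).astype(np.int32)],True,col,1)
    circ(dx,dy,zm,.0155,(0,0,255)); circ(dx,dy,zm+.02,.0155,(0,128,255))
    circ(sx,sy,sz-.013,.0128,(0,255,0)); circ(sx,sy,.005,.006,(255,255,0)); circ(sx,sy,sz-.02,.006,(255,255,0))
    cv2.imwrite("pics/%s.png"%name,im if s*rad*4>800 else np.hstack([raw,im]))
E
python3 - <<'E'
from ov2 import *
o=get_obs(); x,y,z=o["ee_pos"]; print(x,y,z)
ov2("side2.npz","o3",x,y,z-.081,.6292,-.067,.060)
E
```

```text
0.6287298937352515 -0.06806030984457427 0.1566430498850446
```

View pics/o3.png

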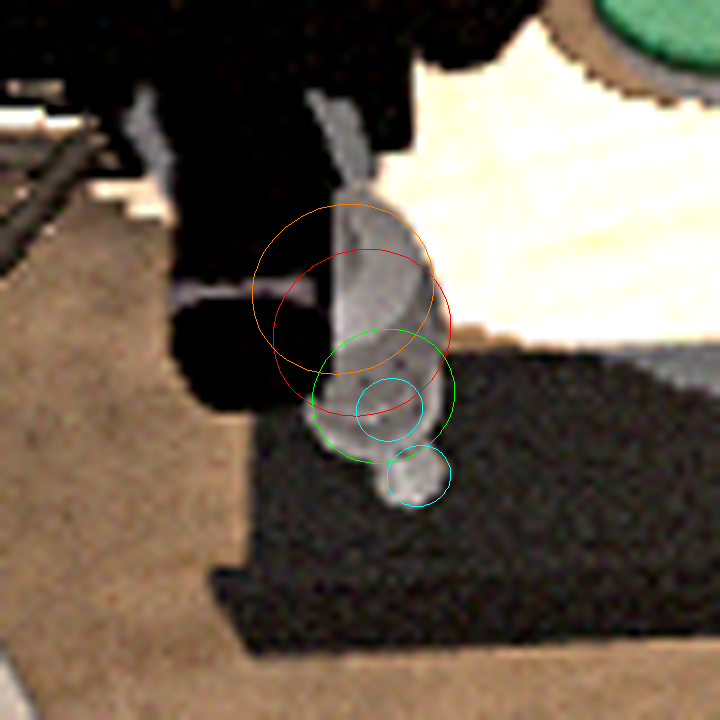

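```bash
python3 - <<'E'
from h import *
goal((.6296,-.067,.143),199)
E
```

```text
t 8.65 q [  -6.2   15.5   13.9   88.3    0.  -115.1] yaw -161.0702212464115 F [ 0.07  0.56 -2.73]
shift mm [13.6 -1.2  0.7] rot [-0.0012  0.0001  0.0006]
```

Call:
{"api": "apply_moves", "payload": {"rows": [[[5,-1.2,0.7,0,0,0,0],[10,-1.2,0.7,0,0,0,0],[14,-1.2,0.7,0,0,0,0],[15,-1.2,0.7,0,0,0,0],[16,-1.2,0.7,0,0,0,0],[16,-1.2,0.7,0,0,0,0]]]}}

```text
time: 9.25
ee_pos: [0.6296, -0.067, 0.1405]
tcp_rot: [-70.9, 90.0, 38.0]
wrist_force: [-0.2, -0.3, -3.0]
opening: 0.0203
```

Call:
{"api": "apply_moves", "payload": {"rows": [[[1,0,0,0,0,0,0],[2,0,0,0,0,0,0],[3,0,0,0,0,0,0],[4,0,0,0,0,0,0],[4,0,0,0,0,0,0]]]}}

```text
time: 9.75
ee_pos: [0.6296, -0.067, 0.1363]
tcp_rot: [-39.5, 90.0, 69.5]
wrist_force: [-0.6, -0.1, -3.1]
opening: 0.0205
```

Call:
{"api": "apply_moves", "payload": {"rows": [[[1,0,0,0,0,0,0],[2,0,0,0,0,0,0],[3,0,0,0,0,0,0],[3,0,0,0,0,0,0]]]}}

```text
time: 10.15
ee_pos: [0.6295, -0.0669, 0.1331]
tcp_rot: [0.4, 90.0, 109.4]
wrist_force: [0.2, 0.6, -4.5]
opening: 0.0208
```

Call:
{"api": "apply_moves", "payload": {"rows": [[[1,0,0,0,0,0,0],[2,0,0,0,0,0,0],[3,0,0,0,0,0,0],[3,0,0,0,0,0,0]]]}}

```text
time: 10.55
ee_pos: [0.6294, -0.0669, 0.1299]
tcp_rot: [28.4, 90.0, 137.4]
wrist_force: [0.3, -0.4, -3.2]
opening: 0.0209
```

Call:
{"api": "apply_moves", "payload": {"rows": [[[1,0,0,0,0,0,0],[1.5,0,0,0,0,0,0],[2,0,0,0,0,0,0],[2,0,0,0,0,0,0]]]}}

```text
time: 10.95
ee_pos: [0.63, -0.067, 0.1291]
tcp_rot: [-104.2, 89.9, 4.8]
wrist_force: [-0.5, 0.0, 5.6]
opening: 0.0204
```

```bash
python3 - <<'E'
from h import *
from ov2 import *
p=cams.camera("side"); np.savez("side3.npz",**{k:np.array(v) for k,v in p.items()})
o=get_obs(); x,y,z=o["ee_pos"]; print(x,y,z,o["wrist_force"])
ov2("side3.npz","o4",x,y,z-.081,.6292,-.067,.060)
E
```

```text
0.6299758432073599 -0.06697258783583838 0.12910972326051298 [ 1.25623243 -0.60146463  4.93244368]
```

View pics/o4.png

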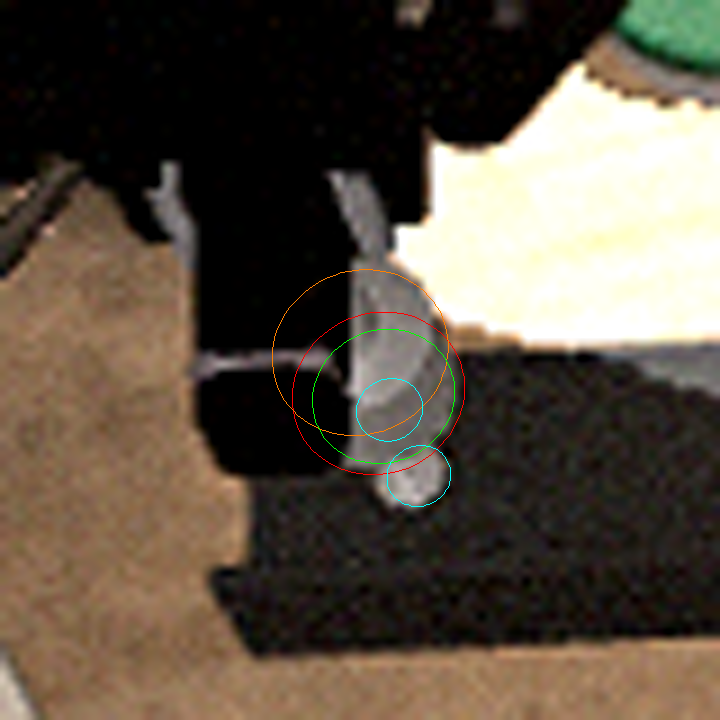

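Call:
{"api": "apply_moves", "payload": {"rows": [[[1,0,0,0,0,0,0],[1.5,0,0,0,0,0,0],[2,0,0,0,0,0,0],[2.3,0,0,0,0,0,0],[2.3,0,0,0,0,0,0]]]}}

```text
time: 11.5
ee_pos: [0.6305, -0.067, 0.1284]
tcp_rot: [-109.0, 89.8, -0.0]
wrist_force: [-1.1, 0.9, 9.5]
opening: 0.02
```

Call:
{"api": "apply_moves", "payload": {"rows": [[[1.5,0,0,0,0,0,0],[2,0,0,0,0,0,0],[2.5,0,0,0,0,0,0],[2.5,0,0,0,0,0,0],[2.5,0,0,0,0,0,0]]]}}

```text
time: 12.0
ee_pos: [0.6308, -0.067, 0.1274]
tcp_rot: [-110.2, 89.7, -1.2]
wrist_force: [-2.3, -0.6, 8.9]
opening: 0.0207
```

Call:
{"api": "apply_moves", "payload": {"rows": [[[2,0.5,0.2,0,0,0,0],[2.5,1,0.3,0,0,0,0],[3,1,0.3,0,0,0,0],[3.2,1,0.3,0,0,0,0],[3.2,1,0.3,0,0,0,0]]]}}

```text
time: 12.5
ee_pos: [0.6303, -0.067, 0.1258]
tcp_rot: [-110.4, 89.5, -1.5]
wrist_force: [-1.3, 0.4, 9.7]
opening: 0.0206
```

Call:
{"api": "apply_moves", "payload": {"rows": [[[2,0.5,0.2,0,0,0,0],[2.5,0.5,0.2,0,0,0,0],[3,0.5,0.2,0,0,0,0],[3.2,0.5,0.2,0,0,0,0],[3.2,0.5,0.2,0,0,0,0]]]}}

```text
time: 13.0
ee_pos: [0.6302, -0.0669, 0.1242]
tcp_rot: [-110.7, 89.4, -1.8]
wrist_force: [-2.0, 0.5, 9.9]
opening: 0.0205
```

```bash
python3 - <<'E'
from h import *
goal((.6296,-.067,.121),199)
E
```

```text
t 13.0 q [  -6.1   15.1    9.8   84.1    0.  -115. ] yaw -161.05076303270184 F [-2.03  0.55  9.94]
shift mm [3.2 0.6 0.2] rot [-0.0009 -0.0038  0.0101]
```

Call:
{"api": "apply_moves", "payload": {"rows": [[[2,0.6,0.2,0,-0.002,0.005,0],[2.5,0.6,0.2,0,-0.004,0.01,0],[3,0.6,0.2,0,-0.004,0.01,0],[3.2,0.6,0.2,0,-0.004,0.01,0],[3.2,0.6,0.2,0,-0.004,0.01,0]]]}}

```text
time: 13.5
ee_pos: [0.6307, -0.067, 0.124]
tcp_rot: [-111.0, 89.7, -2.1]
wrist_force: [-1.8, 0.3, 16.1]
opening: 0.0211
```

Call:
{"api": "apply_moves", "payload": {"rows": [[[2,0.6,0.2,0,-0.002,0.005,0],[2.5,0.6,0.2,0,-0.004,0.01,0],[3,0.6,0.2,0,-0.004,0.01,0],[3.2,0.6,0.2,0,-0.004,0.01,0],[3.2,0.6,0.2,0,-0.004,0.01,0]]]}}

```text
time: 14.0
ee_pos: [0.6312, -0.067, 0.1239]
tcp_rot: [67.5, 89.9, 176.4]
wrist_force: [-1.4, 1.3, 17.2]
opening: 0.0202
```

```bash
python3 - <<'E'
from h import *
goal((.6300,-.067,.121),199)
print(get_obs()["torque"])
E
```

```text
t 14.0 q [  -6.1   15.9   10.8   84.9   -0.  -115. ] yaw -161.0536762626485 F [-1.4   1.35 17.22]
shift mm [2.9 1.1 0.4] rot [-0.0009  0.0005 -0.0012]
[ 0.16413963  0.51842292 -0.11020985]
```

Call:
{"api": "apply_moves", "payload": {"rows": [[[3.1,0.6,0.2,0,0,0,0],[3.2,0.6,0.2,0.06,0,0,0],[3.2,0.6,0.2,0.12,0,0,0],[3.3,0.6,0.2,0.2,0,0,0],[3.3,0.6,0.2,0.28,0,0,0],[3.4,0.6,0.2,0.36,0,0,0],[3.5,0.6,0.2,0.44,0,0,0]]]}}

```text
time: 14.7
ee_pos: [0.631, -0.067, 0.1237]
tcp_rot: [-85.9, 89.9, -2.4]
wrist_force: [-5.3, 1.2, 19.2]
opening: 0.0205
```

```bash
python3 - <<'E'
from h import *
goal((.6300,-.067,.121),199-25)
print(get_obs()["torque"])
E
```

```text
t 14.7 q [ -6.1  15.7  10.5  84.6   0.  -89.6] yaw 173.56382129971283 F [-5.3   1.22 19.18]
shift mm [ 2.7  1.  -0.1] rot [-0.0076  0.0002  0.0024]
[0.42701507 1.57589428 0.18585767]
```

Call:
{"api": "apply_moves", "payload": {"rows": [[[3.1,0.6,0,0.08,0,0,0],[3.15,1,0,0.16,0,0,0],[3.2,1,0,0.24,0,0,0],[3.25,1,0,0.32,0,0,0],[3.3,1,0,0.4,0,0,0],[3.35,1,0,0.48,0,0,0],[3.4,1,0,0.56,0,0,0]]]}}

```text
time: 15.4
ee_pos: [0.6306, -0.0668, 0.1234]
tcp_rot: [-54.2, 89.7, -2.8]
wrist_force: [-4.5, 0.9, 18.0]
opening: 0.0206
```

```bash
python3 - <<'E'
from h import *
goal((.6300,-.067,.121),199-57)
print(get_obs()["torque"])
E
```

```text
t 15.4 q [ -6.1  15.4  10.1  84.3   0.  -57.4] yaw 141.30585994013572 F [-4.52  0.88 17.96]
shift mm [ 2.4  0.4 -0.6] rot [-0.0121  0.0035  0.0049]
[0.2351309  1.25470738 0.08924929]
```

Call:
{"api": "apply_moves", "payload": {"rows": [[[3.2,0.4,-0.4,0.1,0.003,0.005,0],[3.2,0.4,-0.4,0.2,0.003,0.005,0],[3.3,0.4,-0.4,0.3,0.003,0.005,0],[3.4,0.4,-0.4,0.4,0.003,0.005,0],[3.5,0.4,-0.4,0.5,0.003,0.005,0],[3.6,0.4,-0.4,0.6,0.003,0.005,0],[3.7,0.4,-0.4,0.7,0.003,0.005,0]]]}}

```text
time: 16.1
ee_pos: [0.6308, -0.067, 0.1228]
tcp_rot: [8.8, 89.7, 19.7]
wrist_force: [-3.6, 0.2, 17.7]
opening: 0.0206
```

```bash
python3 - <<'E'
from h import *
goal((.6300,-.067,.121),199-97)
print(get_obs()["torque"])
E
```

```text
t 16.1 q [ -6.1  15.5  10.1  84.3   0.1 -17.1] yaw 100.97447927901167 F [-3.58  0.21 17.71]
shift mm [ 1.8  0.1 -0.8] rot [-0.0179  0.0053 -0.0008]
[-0.03692982  1.13287317  0.09644225]
```

Call:
{"api": "apply_moves", "payload": {"rows": [[[3.2,0.1,-0.6,0.1,0.005,0,0],[3.2,0.1,-0.6,0.2,0.005,0,0],[3.3,0.1,-0.6,0.3,0.005,0,0],[3.4,0.1,-0.6,0.4,0.005,0,0],[3.5,0.1,-0.6,0.5,0.005,0,0],[3.6,0.1,-0.6,0.6,0.005,0,0],[3.7,0.1,-0.6,0.7,0.005,0,0],[3.7,0.1,-0.6,0.8,0.005,0,0]]]}}

```text
time: 16.9
ee_pos: [0.6309, -0.0672, 0.1222]
tcp_rot: [60.9, 89.7, 25.8]
wrist_force: [-4.6, 0.3, 18.2]
opening: 0.0208
```

```bash
python3 - <<'E'
from h import *
goal((.6300,-.067,.121),199-144)
print(get_obs()["torque"])
E
```

```text
t 16.9 q [-6.1 15.6 10.2 84.3  0.1 28.9] yaw 54.91042303089681 F [-4.6   0.26 18.22]
shift mm [ 1.2 -0.4 -0.8] rot [-0.0016  0.0023 -0.0041]
[-0.1572673   1.11335441  0.13274594]
```

Call:
{"api": "apply_moves", "payload": {"rows": [[[3.2,-0.2,-0.6,0.1,0.002,-0.004,0],[3.2,-0.2,-0.6,0.2,0.002,-0.004,0],[3.3,-0.2,-0.6,0.3,0.002,-0.004,0],[3.4,-0.2,-0.6,0.4,0.002,-0.004,0],[3.5,-0.2,-0.6,0.5,0.002,-0.004,0],[3.6,-0.2,-0.6,0.6,0.002,-0.004,0],[3.7,-0.2,-0.6,0.7,0.002,-0.004,0],[3.8,-0.2,-0.6,0.8,0.002,-0.004,0]]]}}

```text
time: 17.7
ee_pos: [0.6308, -0.0672, 0.1215]
tcp_rot: [95.9, 89.8, 14.7]
wrist_force: [-4.7, 1.2, 19.1]
opening: 0.0205
```

```bash
python3 - <<'E'
from h import *
goal((.6300,-.067,.120),199-190)
print(get_obs()["torque"])
E
```

```text
t 17.7 q [-6.1 15.6 10.1 84.3  0.1 75. ] yaw 8.843982597210138 F [-4.75  1.23 19.07]
shift mm [ 1.5 -0.8 -0.3] rot [-0.0027 -0.0004 -0.0035]
[-0.09904658  1.38104438  0.03607872]
```

Call:
{"api": "apply_moves", "payload": {"rows": [[[3.1,-0.7,-0.2,0.1,0,-0.003,0],[3.2,-0.7,-0.2,0.2,0,-0.003,0],[3.2,-0.7,-0.2,0.3,0,-0.003,0],[3.3,-0.7,-0.2,0.4,0,-0.003,0],[3.4,-0.7,-0.2,0.5,0,-0.003,0],[3.5,-0.7,-0.2,0.6,0,-0.003,0],[3.6,-0.7,-0.2,0.68,0,-0.003,0],[3.6,-0.7,-0.2,0.68,0,-0.003,0]]]}}

```text
time: 18.5
ee_pos: [0.6306, -0.0672, 0.121]
tcp_rot: [134.9, 89.8, 14.6]
wrist_force: [-5.0, 1.3, 18.7]
opening: 0.0207
```

```bash
python3 - <<'E'
from h import *
goal((.6300,-.067,.120),199-230)
print(get_obs()["torque"],get_obs()["ee_pos"])
E
```

```text
t 18.5 q [-6.100e+00  1.560e+01  1.000e+01  8.420e+01  1.000e-01  1.142e+02] yaw -30.274906204668856 F [-5.    1.25 18.69]
shift mm [ 1.  -0.6  0.2] rot [ 0.0127 -0.003  -0.0029]
[ 0.08982358  1.3814735  -0.08320632] [ 0.63061865 -0.06716754  0.12095247]
```

Call:
{"api": "apply_moves", "payload": {"rows": [[[3.2,-0.5,0.2,0.08,0,-0.003,0],[3.3,-0.5,0.2,0.16,0,-0.003,0],[3.3,-0.5,0.2,0.2,0,-0.003,0],[3.3,-0.5,0.2,0.2,0,-0.003,0]]]}}

```text
time: 18.9
ee_pos: [0.6306, -0.0671, 0.1208]
tcp_rot: [156.5, 89.7, 24.6]
wrist_force: [-5.4, 0.6, 18.2]
opening: 0.0208
```

```bash
python3 - <<'E'
from h import *
goal((.6300,-.067,.120),199-240)
print(get_obs()["torque"],get_obs()["ee_pos"])
E
```

```text
t 18.9 q [ -6.2  15.5   9.9  84.1   0.2 125.7] yaw -41.81168540651951 F [-5.42  0.64 18.16]
shift mm [ 0.8 -0.5  0.3] rot [-0.0142 -0.0052 -0.0023]
[ 0.08198399  1.42295699 -0.03992727] [ 0.63059202 -0.06714499  0.12076778]
```

Call:
{"api": "apply_moves", "payload": {"rows": [[[1.5,-0.3,0.2,-0.02,0,0,0],[0,-0.3,0.2,-0.05,0,0,0],[-2,-0.3,0.2,-0.05,0,0,0],[-5,-0.3,0.2,-0.05,0,0,0],[-9,-0.3,0.2,-0.05,0,0,0],[-13,-0.3,0.2,-0.05,0,0,0],[-20,-0.3,0.2,-0.05,0,0,0],[-45,-0.3,0.2,-0.05,0,0,0],[-80,-0.3,0.2,-0.05,0,0,0],[-92,-0.3,0.2,-0.05,0,0,0],[-92,-0.3,0.2,-0.05,0,0,0]]]}}

```text
time: 20.0
ee_pos: [0.6307, -0.0674, 0.2151]
tcp_rot: [140.9, 89.5, 12.0]
wrist_force: [0.5, 1.0, -3.2]
opening: 0.0206
```

```bash
python3 - <<'E'
from h import *
for c in ("side","wrist"):
    p=cams.camera(c); save(p,c+"4"); np.savez(c+"4.npz",**{k:np.array(v) for k,v in p.items()})
    w=cloud(p)
    if c=="side":
        q=near(w,(.6295,-.067),.007,.03,.08); print(np.median(q,axis=0) if len(q) else 0,len(q)); save(p,"side4c",(160,240,300,360),5)
goal((.3948,-.3298,.213),-45)
E
```

```text
[ 0.62896965 -0.06692238  0.05102382] 59
t 20.1 q [ -6.2  16.2  20.8  94.4   0.2 122.8] yaw -38.950790546295195 F [-0.39 -0.31 -3.64]
shift mm [ -3.1 -17.7 351.8] rot [ 0.1056 -0.0047 -0.0015]
```

View pics/side4c.png

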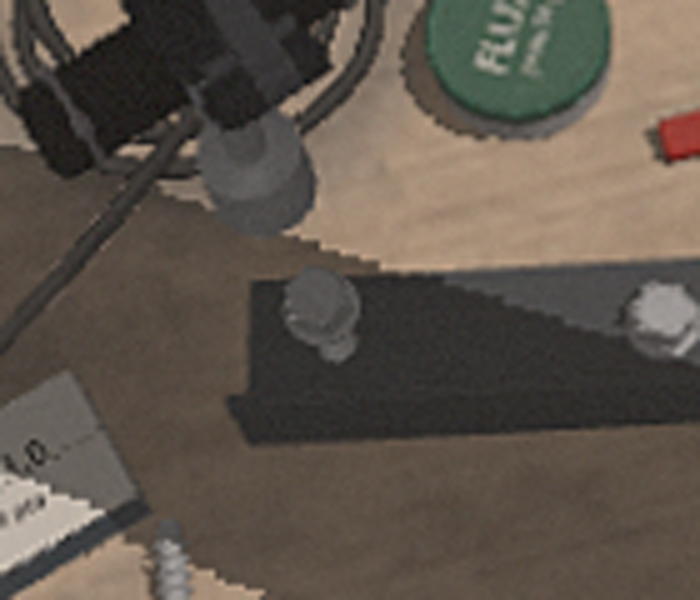

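View pics/wrist4.png

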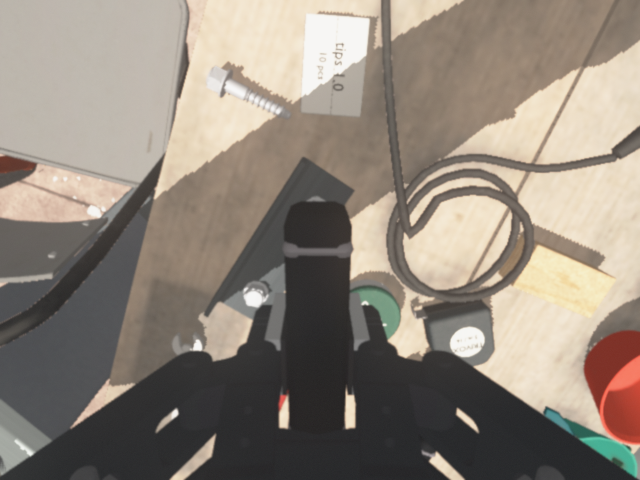

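Call:
{"api": "apply_moves", "payload": {"rows": [[[0,-2,45,-0.05,0,0,0],[0,-4,90,-0.1,0,0,0],[0,-7,135,-0.15,0,0,0],[0,-9,180,-0.2,0,0,0],[0,-11,225,-0.23,0,0,0],[0,-13,270,-0.23,0,0,0],[0,-15,310,-0.23,0,0,0],[0,-17.5,340,-0.23,0,0,0],[0,-17.5,351.4,-0.23,0,0,0],[0,-17.5,351.4,-0.23,0,0,0],[0,-17.5,351.4,-0.23,0,0,0]]]}}

```text
time: 21.2
ee_pos: [0.3953, -0.3291, 0.2089]
tcp_rot: [162.7, 89.7, 46.9]
wrist_force: [-0.0, 0.9, -3.4]
opening: 0.0203
```

```bash
python3 - <<'E'
from h import *
from ov2 import *
goal((.3952,-.3296,.13),-25.7)
p=cams.camera("side"); np.savez("side5.npz",**{k:np.array(v) for k,v in p.items()})
x,y,z=get_obs()["ee_pos"]
ov2("side5.npz","o5",x,y,z-.081,.3952,-.3296,.044,rad=50,s=8,c=(.395,-.33,.09),cl=0)
E
```

```text
t 21.2 q [-39.9  -0.3   2.1  92.4   0.3  75.9] yaw -25.784323096160044 F [-0.    0.95 -3.39]
shift mm [78.9 -0.   0.9] rot [-0.0015 -0.0048 -0.0015]
```

View pics/o5.png

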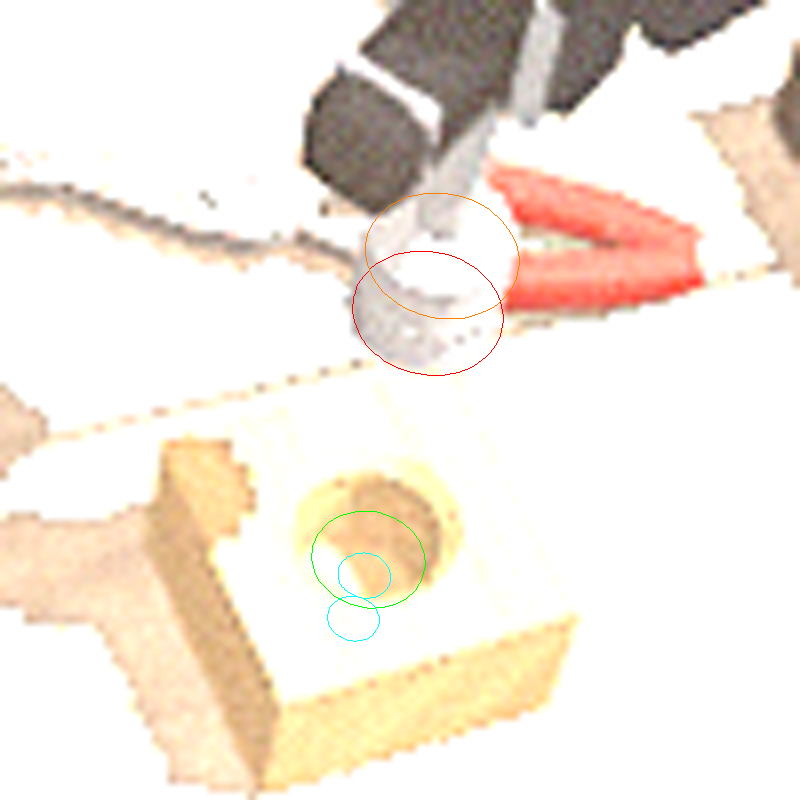

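Call:
{"api": "apply_moves", "payload": {"rows": [[[40,0,0.9,0,-0.005,0,0],[70,0,0.9,0,-0.005,0,0],[82,0,0.9,0,-0.005,0,0],[88,0,0.9,0,-0.005,0,0],[90,0,0.9,0,-0.005,0,0],[90,0,0.9,0,-0.005,0,0]]]}}

```text
time: 21.85
ee_pos: [0.3962, -0.3295, 0.1203]
tcp_rot: [79.7, 89.8, -36.0]
wrist_force: [0.3, -0.5, -2.8]
opening: 0.0205
```

Call:
{"api": "apply_moves", "payload": {"rows": [[[4,-0.4,0,0,0,0,0],[8,-0.4,0,0,0,0,0],[12,-0.4,0,0,0,0,0],[16,-0.4,0,0,0,0,0],[20,-0.4,0,0,0,0,0],[20,-0.4,0,0,0,0,0]]]}}

```text
time: 22.45
ee_pos: [0.3956, -0.3292, 0.0995]
tcp_rot: [81.6, 89.9, -34.2]
wrist_force: [0.8, 0.3, -3.1]
opening: 0.0203
```

In the hole, no side force. Continue to the floor gently.

Call:
{"api": "apply_moves", "payload": {"rows": [[[3,0,0,0,0,0,0],[5,0,0,0,0,0,0],[7,0,0,0,0,0,0],[8,0,0,0,0,0,0],[8.5,0,0,0,0,0,0],[8.5,0,0,0,0,0,0]]]}}

```text
time: 23.05
ee_pos: [0.3957, -0.3293, 0.0916]
tcp_rot: [79.5, 89.8, -36.2]
wrist_force: [-1.9, 1.7, 3.6]
opening: 0.0204
```

Call:
{"api": "apply_moves", "payload": {"rows": [[[0,0,0,0,0,0,1],[0,0,0,0,0,0,1],[0,0,0,0,0,0,1],[0,0,0,0,0,0,1],[0,0,0,0,0,0,1],[0,0,0,0,0,0,1],[0,0,0,0,0,0,1],[0,0,0,0,0,0,1],[0,0,0,0,0,0,1],[-20,0,0,0,0,0,1],[-60,0,0,0,0,0,1],[-110,0,0,0,0,0,1],[-150,0,0,0,0,0,1],[-150,0,0,0,0,0,1]]]}}

```text
time: 24.45
ee_pos: [0.3965, -0.33, 0.2476]
tcp_rot: [77.1, 89.4, -38.6]
wrist_force: [-0.0, -0.5, -0.4]
opening: 0.0854
```

Call:
{"api": "apply_moves", "payload": {"rows": [[[0,0,-40,0,0,0,1],[0,0,-80,0,0,0,1],[0,0,-120,0,0,0,1],[0,0,-120,0,0,0,1],[0,0,-120,0,0,0,1]]]}}

```text
time: 24.95
ee_pos: [0.4489, -0.2212, 0.2469]
tcp_rot: [75.5, 89.4, -40.1]
wrist_force: [-0.2, 0.2, -0.2]
opening: 0.0853
```

```bash
python3 - <<'E'
from h import *
for c in ("side","top"):
    p=cams.camera(c); save(p,c+"9"); w=cloud(p)
    q=near(w,(.395,-.33),.07,.095,.14)
    if len(q): print(c,cv2.minAreaRect((q[:,:2]*1000).astype(np.float32)),np.percentile(q[:,2],[5,50,95]))
    q=near(w,(.6295,-.067),.007,.03,.08); print(len(q),np.median(q,axis=0) if len(q) else 0)
o=get_obs();print(o["time"],o["ee_pos"],o["wrist_force"],o["opening"])
E
```

```text
side ((408.9019775390625, -305.0990905761719), (49.02374267578125, 22.64263343811035), 63.773590087890625) [0.1032012  0.11591523 0.12329928]
60 [ 0.62933958 -0.06710354  0.05080422]
39 [ 0.63039563 -0.06678512  0.05178184]
25.05 [ 0.44836122 -0.22235642  0.24700565] [0.24604425 0.05350958 0.31750788] 0.08572998664120053
```

View pics/side9.png

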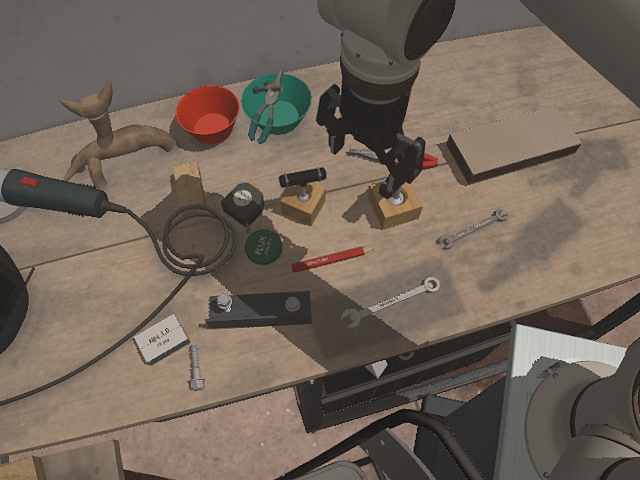

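Call:
{"api": "apply_moves", "payload": {"rows": [[[-40,0,-30,0,0,0,1],[-80,0,-60,0,0,0,1],[-110,0,-100,0,0,0,1],[-110,0,-140,0,0,0,1],[-110,0,-160,0,0,0,1],[-110,0,-160,0,0,0,1]]]}}

```text
time: 25.65
ee_pos: [0.5178, -0.0766, 0.356]
tcp_rot: [74.7, 89.4, -41.0]
wrist_force: [1.0, 0.7, 0.1]
opening: 0.0853
```

```bash
python3 - <<'E'
from h import *
for c in ("side","top","wrist"):
    p=cams.camera(c); save(p,c+"10"); w=cloud(p)
    q=near(w,(.395,-.33),.07,.095,.14)
    if len(q): print(c,cv2.minAreaRect((q[:,:2]*1000).astype(np.float32)),np.percentile(q[:,2],[5,50,95]))
o=get_obs();print(o["time"],o["ee_pos"],o["qd"])
E
```

```text
side ((397.3751220703125, -327.987060546875), (101.05815124511719, 22.757152557373047), 63.75394058227539) [0.10583002 0.12093576 0.12353471]
top ((395.4234924316406, -329.8323669433594), (100.13561248779297, 23.14525604248047), 65.0752944946289) [0.11628799 0.12207726 0.12473741]
wrist ((398.7431640625, -320.4339599609375), (82.81779479980469, 22.634517669677734), 63.85858917236328) [0.10740299 0.12152619 0.12309871]
25.8 [ 0.51657401 -0.07867585  0.35635755] [-0.51054355 -0.43212428 -0.11035384 -0.02958771  0.08945971  0.1676921 ]
```

View pics/side10.png

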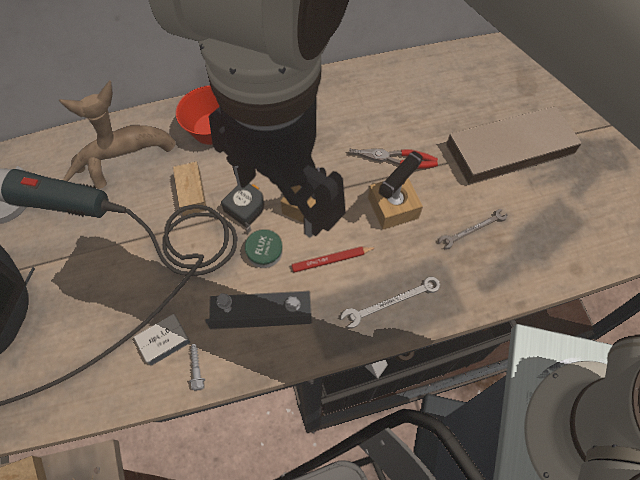

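The driver is back upright at its original height (handle top at 0.122 m, centre within about 1 mm of where it was in both views). The screw is lower, and nothing else has been disturbed.

```bash
python3 -c "
from workcell import bot
print(bot.job_done())"
```

```text
the job is handed in; nothing more can be done
None
```

The screw is started about 3 mm into the wood, and the big driver is back upright in the hole of its block. I handed the job in at about 26 s of the 72 s allowed.

- **Setting the socket:** it went on with almost no side force and met the head within about 1 mm of where a full fit should be.
- **Pushing down:** the screw slid about 5 mm under roughly 13 N. It then stopped moving under about 20 N, which I took as its point on the wood.
- **Turning:** I turned the tool 4.2 rad clockwise while pressing, with about 20–22 N on the screw at every reading.
- **Lifting off and putting back:** the driver lifted off straight and was lowered until it met the floor of the hole with about 7 N.

**Last checks:**
- The tool went down 3.1 mm during the turn.
- The head top dropped from about 59.4 mm to 51 mm in the side camera, which agrees with about 5 mm of push plus 3.1 mm of thread to within the camera error.
- The driver's handle is at its original height and within about 1–2 mm of its original position.
- In the last side picture the other things look unmoved. The arm hid most of the small driver there, but it stood in place in the picture before.

**Small disagreements:**
- The depth is about 0.2 mm less than 4.2 rad would give. I put that down to play in the socket and the grip at the start.
- There was a steady side force of about 5 N while turning.
- Forces were only read at the end of each move, so short peaks in between were not seen.

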